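Tip the walnuts into the storage box and seat its lid

TASK

Pick up the scoop by its handle and tip its three walnuts into the blue storage box, then set the empty scoop back down flat on the worktop. Close the box with its wooden lid: lower it gently into the recess in the box's rim, square and fully down, flush all round. Leave the mug, the lemon and the garlic where they are.

Things in the scene. Friction and masses are not known exactly. Their poses are not given: they have to be found in the camera images.
- storage_box: Loose open blue stoneware box, 1.4 kg, outside 146 (x) x 116 (y) x 86 mm high. Origin: centre of underside; x along the long side, roughly left-right for the robot; z up. Inner floor 8 mm up; cavity 114 x 84 mm up to an 8 mm wide ledge at 76 mm; above it the rim forms the lid's recess, 130 x 100 mm, 10 mm deep, its upper 4 mm bevelled outwards 3 mm a side. The lid fits either way round.
- box_seat (a point): Centre of the box's recess at the height of the ledge, 76 mm above the box's underside (10 mm below the rim); axes as the box.
- box_lid: Loose drop-in lid of light wood, 0.15 kg, plate 126 (x) x 96 (y) x 10 mm, 2 mm smaller than the recess on each side, lying right way up on the worktop. Origin: centre of its underside; x along the long side, z up. A dark bar grip stands on it, centred, along x: 64 long, 16 wide (y), 30 mm high above the plate (top 40 mm above the underside). Pinch it across y from above.
- scoop: Loose aluminium scoop, 0.13 kg, its mouth roughly to the robot's right. Pan 100 (x) x 68 (y) mm; origin: centre of underside; x to the mouth, z up. Floor 3, sides 30, back wall (x = -50) 50 mm high; mouth at x = +50 with a 5 mm high round sill. Level dark handle from x = -50 to -150 mm, 18 wide (y), 22 high, mid-height 40 mm up. Walnuts roll out when the mouth is tipped down 35 to 60 degrees.
- scoop_lip (a point): Middle of the scoop's sill at the mouth, 47.5 mm ahead of the scoop's origin and 5 mm up; axes as the scoop.
- scoop_grip (a point): Point in the middle of the handle to grip, 105 mm behind the scoop's origin and 40 mm up; axes as the scoop. Pinch across y (18 mm).
- walnut_1: Brown walnut in its shell, about 34 mm long (its own y) and 28 mm across, 16 g, with a small flat it rests on, lying in the scoop. Origin at its centre.
- walnut_2: Brown walnut in its shell, about 34 mm long (its own y) and 28 mm across, 16 g, with a small flat it rests on, lying in the scoop. Origin at its centre.
- walnut_3: Brown walnut in its shell, about 34 mm long (its own y) and 28 mm across, 16 g, with a small flat it rests on, lying in the scoop. Origin at its centre.
- speckled_mug: Cream speckled mug with a handle, 82 x 115 x 76 mm, a bystander; origin at the centre of its underside.
- lemon: Yellow lemon, 71 x 53 x 51 mm, a bystander; origin at the centre of its underside.
- garlic: Garlic bulb, 60 x 57 x 58 mm, a bystander; origin at the centre of its underside.
Not all that is in view belongs to the job. What is shaped like the walnut_1 but pink is not meant.

How it is judged:
On the way, in this order (a step that is already met when the one before it is completed fails the run):
1. the scoop is held over the box with its mouth tipped down (angle between scoop's own z axis and vertical above 0.3 rad and horizontal distance between scoop_lip and box_seat below 0.12 m and height (world z) of scoop_lip above 0.05 m), for 0.05 s.
2. all three walnuts are inside the box, below the ledge (x of walnut_1 in the frame of box_seat between -0.06 and 0.06 m and y of walnut_1 in the frame of box_seat between -0.045 and 0.045 m and z of walnut_1 in the frame of box_seat between -0.08 and -0.005 m and x of walnut_2 in the frame of box_seat between -0.06 and 0.06 m and y of walnut_2 in the frame of box_seat between -0.045 and 0.045 m and z of walnut_2 in the frame of box_seat between -0.08 and -0.005 m and x of walnut_3 in the frame of box_seat between -0.06 and 0.06 m and y of walnut_3 in the frame of box_seat between -0.045 and 0.045 m and z of walnut_3 in the frame of box_seat between -0.08 and -0.005 m), for 0.2 s.
3. the lid is seated flat and square in the recess (z of box_lid in the frame of box_seat between -0.0025 and 0.0025 m and horizontal distance between box_lid and box_seat below 0.005 m and angle between the x axis of box_lid and the x axis of storage_box, either way round below 0.06 rad and angle between the z axis of box_lid and the z axis of storage_box, either way round below 0.035 rad and angle between box_lid's own z axis and vertical below 0.5 rad), for 0.2 s.
At the end, for the whole second after the job is handed in: The walnuts lie in the box below its ledge; the lid rests on the ledge (height within 2.5 mm, centre 5 mm, yaw 0.06 rad, tilt 0.035 rad to the box); the box stands upright on the worktop, and the scoop flat on it (tilt under 0.08 rad, underside within 12 mm); all released and at rest (all of step 2 and all of step 3 and angle between storage_box's own z axis and vertical below 0.05 rad and height (world z) of storage_box below 0.01 m and angle between scoop's own z axis and vertical below 0.08 rad and height (world z) of scoop between -0.01 and 0.012 m and linear speed of scoop below 0.03 m/s and linear speed of each of box_lid, storage_box below 0.02 m/s); the robot touches nothing.
It fails at once if the speckled mug is moved more than 40 mm (distance of speckled_mug from where it was at the start of the episode above 0.04 m).
It fails at once if the lemon is moved more than 40 mm (distance of lemon from where it was at the start of the episode above 0.04 m).
It fails at once if the garlic is moved more than 40 mm (distance of garlic from where it was at the start of the episode above 0.04 m).
It fails at once if the lid is dropped or slammed onto the box (faster than 0.5 m/s within 20 mm of its seat) (linear speed of box_lid above 0.5 m/s and distance between box_lid and box_seat below 0.02 m).
It also fails if it takes over 72 s, if anything falls off the work surface, if the arm or the gripper's body presses on something with over 40 N, if the wrist force passes 120 N, or if a joint passes its speed limit or range.

ROBOT

A 6-joint arm with a two-finger parallel gripper is mounted at the origin on a cart in front of the work surface, level with it; the furniture and walls round the work are solid. World frame = base frame: x ahead of the robot, y to its left, z up, the work surface at z = 0. Lengths are in m, angles in rad, forces in N, time in s.
With the tool pointing down it reaches from about 0.25 to 0.725 m from the base axis. Payload 9.7 kg.
Tool frame: the origin (TCP) lies midway between the tips of the shut fingers; the grasp point (between the pads) lies 19 mm behind it (ctrl.hold_point_z is the distance from the TCP to the grasp point, in m); z points along the fingers, y is the line along which they close (so a half turn about z gives the same grasp; the last joint's range is limited). The gripper opens to 85 mm and grips with 20 to 120 N. Pads are 22 mm wide; open, the fingers measure 114 mm over their backs; the gripper's body (76 mm by 85 mm) begins 54 mm behind the grasp point. The pads swing forward as they close: fully open they stand 13 mm farther back than shut.
Start: joints at [-1.189, 0.087, 0.176, 1.66, 0, 1.571], TCP at [0.205, -0.51, 0.231] pointing down, gripper open.
Joint ranges: [-3.13, 3.13], [-0.85, 1.81], [-1.15, 1.24], [-2.2, 2.28], [-1.44, 1.52], [-3.14, 3.14]. Speed limits (rad/s): [2.22, 2.22, 2.57, 3.14, 3.14, 3.14].

INTERFACE

Orientations are given as a unit quaternion [w, x, y, z].
In Python, from workcell import telemetry, vision, ctrl, spot_in gives the robot as it stands. The module is installed in compiled form; this text tells all that it offers.
- The arm moves only by the tool carry_out, never from a script. Its arguments are lists of equal length, an entry for each row: "claw": the finger opening in mm, from 0 to 85.4; "dp": the shift along the world's x, y, z in units of 60 mm (1.0 is 60 mm), a list of three; "angular": the turn, a rotation vector about the world's x, y, z in rad, a list of three. In form: {"claw": [claw, ...], "dp": [[tx, ty, tz], ...], "angular": [[wx, wy, wz], ...]}. A call has exactly 5 rows; each row shifts and turns the commanded pose from where the row before left it; what a row does not reach is not made up. A row lasts 1/8 s, in which the tool goes at most 62.5 mm and 10.7 degrees, less where a joint would pass 70% of its speed; a pose out of reach is approached as far as the arm can. A call is refused whole if a number of a shift passes 1 or a number of a turn 0.188, either way. A call with a gripper value outside its range is refused whole. The fingers move at their own pace and stop on an object; the grip force is fixed at half the most. Time passes only in rows, so rows that do not move let the fingers close, or fill a call up. It gives the time, the measured TCP pose, the force, the opening and the grip force at its end, in the units of the state.
- telemetry.observe(): the state, without advancing time (a new reading comes with each control period).
- vision.capture(name): name is "scene" or "top" or "wrist"; returns (picture, depth): 420x560x3 uint8, red, green, blue; 420x560 float32, m along the optical axis (not along the pixel's ray), 0 where there is no reading.
- vision.camera_params(name): a dict with "camera_matrix" (3x3 intrinsics, pixels), "world_from_camera" (4x4, takes a point from camera to world coordinates); the wrist camera has in their place "T_tool_cam" (4x4, takes a point from camera to tool coordinates, whose origin is the TCP and whose axes are the flange's). Camera axes: x right, y down, z forward; pixel columns grow to the right and rows downward; lengths in m; the calibration is good to about 2 mm. A picture is of the moment at which its call begins: read the wrist's pose just before it. camera_params takes no time and is no camera call.
- ctrl.close_job(): hands the job in; it is judged then, once.
Trained networks look in the newest picture that a camera, given by its name, has taken for a name from the list of things; names that differ only in an ending like _2 or _b are one class to them, and where a whole thing is asked for, a point or a joint stands for the part that bears it (a point fixed in the world has none). Each returns a list of dicts, best first, with "score" (0 to 1); they miss things now and then, are a little off and sometimes report something else, mostly with a low value. They report only what shows in the picture. A call takes as long as a camera call. They do not tell look-alikes from the thing itself.
- spot_in(camera, target): "centre" ([column, row] in pixels, amid what is visible of it).
The state is a dict: "t": time; "joints": joint angles; "joint_velocities": joint speeds; "joint_efforts": joint torques, N m; "ee_pos": TCP position; "eef_rot": TCP orientation; "wrist_force": force on the tool from outside, world axes, zero at the start; "torque": the same for the moment, N m; "grip_width": finger opening in m; "grasp_force": force on a finger pad.
Only numpy, scipy, OpenCV 4.12 (cv2) and the standard library are available. Lean on these libraries where they do the work, as an engineer would, in place of code of your own. Each camera call takes 0.05 s, during which the arm holds its last target. There are 200 camera calls.

## Working session

There is one attempt and no reset: what is moved stays moved. The work goes in short steps, Python scripts to look and compute and a tool call to move; the robot and the scene stay as the last step left them, time stands still between calls to the robot, and variables do not carry over. Pictures are saved under pics/ and viewed, at most 10 in all, crops included, and the job is handed in when it is done.

Besides the shell and the picture viewer there is one more tool, called as name(argument=value, ...), one argument or row to a line, values as JSON. carry_out: Moves the arm, as the interface text tells. Its arguments: {"type":"object","properties":{"claw":{"type":"array"},"dp":{"type":"array"},"angular":{"type":"array"}},"required":["claw","dp","angular"]}

```bash
mkdir -p pics; cat > h.py <<'E'
import numpy as np, cv2
from workcell import telemetry, vision, ctrl, spot_in
from scipy.spatial.transform import Rotation as R
def Tcam(n):
    p=vision.camera_params(n)
    if n!='wrist': return np.array(p['camera_matrix']),np.array(p['world_from_camera'])
    s=telemetry.observe();T=np.eye(4);q=s['eef_rot'];T[:3,:3]=R.from_quat([q[1],q[2],q[3],q[0]]).as_matrix();T[:3,3]=s['ee_pos']
    return np.array(p['camera_matrix']),T@np.array(p['T_tool_cam'])
def cap(n):
    K,T=Tcam(n);im,d=vision.capture(n);return im,d,K,T
def cloud(d,K,T):
    v,u=np.indices(d.shape);P=np.stack([(u-K[0,2])/K[0,0]*d,(v-K[1,2])/K[1,1]*d,d],-1)
    W=P@T[:3,:3].T+T[:3,3];W[d<=0]=np.nan;return W
def save(im,f): cv2.imwrite('pics/'+f,im[...,::-1])
E
cat > a.py <<'E'
from h import *
s=telemetry.observe();print(s['t'],s['ee_pos'],s['eef_rot'],s['wrist_force'])
ims=[]
for n in ['scene','top']:
    im,d,K,T=cap(n);W=cloud(d,K,T);np.savez(n+'.npz',im=im,d=d,K=K,T=T);ims.append(im);print(n,T[:3,3].round(3),T[:3,2].round(2))
    for t in ['storage_box','box_lid','scoop','scoop_grip','walnut_1','speckled_mug','lemon','garlic']:
        print(t,[(round(r['score'],2),np.round(r['centre']).astype(int).tolist(),W[int(r['centre'][1]),int(r['centre'][0])].round(3).tolist()) for r in spot_in(n,t)][:5])
    save(im,n+'0.png')
E
python3 a.py
```

```text
0.0 [ 0.20484402 -0.51016891  0.23059691] [-6.54758991e-04  9.81836944e-01  1.89725517e-01 -1.17740310e-04] [-0.34526815  0.05984527 -0.39165431]
scene [0.135 0.422 0.73 ] [ 0.54 -0.35 -0.77]
storage_box [(0.95, [296, 173], [0.685, 0.03, 0.009])]
box_lid [(0.73, [293, 172], [0.689, 0.032, 0.008]), (0.64, [394, 237], [0.446, -0.027, 0.02]), (0.6, [264, 305], [0.455, 0.245, 0.027]), (0.34, [286, 298], [0.444, 0.21, 0.03])]
scoop [(0.97, [266, 311], [0.433, 0.256, 0.052])]
scoop_grip []
walnut_1 [(0.68, [260, 257], [0.538, 0.202, 0.026]), (0.64, [270, 303], [0.451, 0.236, 0.029]), (0.61, [286, 299], [0.442, 0.211, 0.03]), (0.57, [300, 292], [0.443, 0.185, 0.03])]
speckled_mug [(0.96, [242, 153], [0.791, 0.095, 0.011])]
lemon [(0.92, [195, 181], [0.741, 0.225, 0.049]), (0.22, [244, 152], [0.793, 0.089, 0.012])]
garlic [(0.79, [180, 242], [0.632, 0.311, 0.043])]
top [0.474 0.141 0.918] [ 0.16 -0.01 -0.99]
storage_box [(0.89, [325, 189], [0.669, 0.04, 0.003]), (0.25, [242, 271], [0.479, 0.233, -0.0])]
box_lid [(0.88, [359, 282], [0.453, -0.026, 0.039])]
scoop [(0.95, [245, 271], [0.479, 0.226, -0.0])]
scoop_grip [(0.6, [250, 274], [0.47, 0.216, 0.001])]
walnut_1 [(0.67, [241, 280], [0.457, 0.234, 0.027]), (0.58, [250, 279], [0.459, 0.214, 0.027]), (0.46, [265, 283], [0.45, 0.181, 0.028]), (0.36, [245, 151], [0.748, 0.226, 0.053])]
speckled_mug [(0.8, [298, 142], [0.784, 0.103, 0.004])]
lemon [(0.97, [249, 150], [0.752, 0.217, 0.048])]
garlic [(0.85, [210, 196], [0.644, 0.302, 0.05]), (0.56, [327, 194], [0.658, 0.038, 0.007])]
```

View pics/scene0.png

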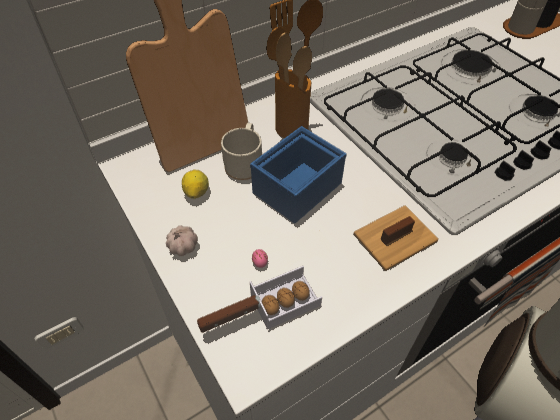

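View pics/top0.png

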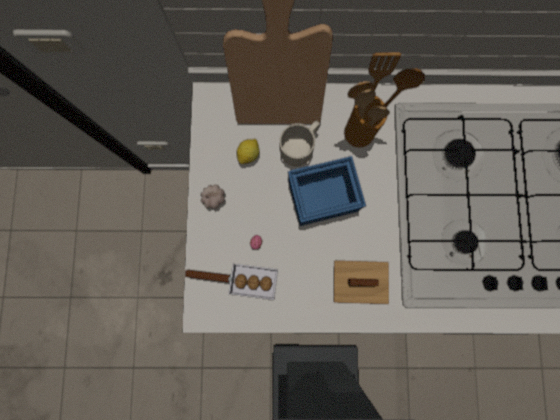

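Scene picture: the scoop is at about (275,305), with its handle to the left at (228,314) and three brown walnuts at (270,303), (286,298) and (300,291). The box is at (298,172), the mug at (242,153), and the lid at (395,237) with its dark grip. Look-alikes: a pink walnut at (260,258) [top (256,242)] that isn't meant, and the cutting board in the background, wooden like the lid. My choices are the scoop handle at top (208,276), the lid at top (361,282) and the box at top (326,190).

```bash
cat > b.py <<'E'
from h import *
def rect(P):
    (c,wh,a)=cv2.minAreaRect((P[:,:2]*1000).astype(np.float32));w,h=wh
    if w<h: w,h=h,w;a+=90
    a=(a+90)%180-90
    return np.round(c,1),round(w,1),round(h,1),round(a,1),len(P),'medz',round(float(np.median(P[:,2])*1000),1)
def big(m):
    n,l,st,_=cv2.connectedComponentsWithStats(m.astype(np.uint8));return l==1+np.argmax(st[1:,4])
def report(n):
    f=np.load(n+'.npz');im=f['im'];W=cloud(f['d'],f['K'],f['T']);x,y,z=W[...,0],W[...,1],W[...,2]
    hsv=cv2.cvtColor(im,cv2.COLOR_RGB2HSV)
    box=lambda a,b,c,d:(x>a)&(x<b)&(y>c)&(y<d)
    print(n,'table z',np.nanmedian(z[box(.4,.6,.08,.14)]).round(4))
    blue=big((hsv[...,0]>95)&(hsv[...,0]<125)&(hsv[...,1]>110)&box(.5,.85,-.1,.2))
    print('rim',rect(W[blue&(z>.078)&(z<.095)]))
    b=box(.35,.55,-.13,.07)
    pl=big(b&(z>.005)&(z<.017));print('plate',rect(W[pl]))
    print('grip',rect(W[b&(z>.034)&(z<.05)]))
    b=box(.33,.56,.10,.42)
    print('handle',rect(W[big(b&(z>.036)&(z<.06)&(hsv[...,2]<130)&(hsv[...,1]>60)&(y>.27))]))
    print('scoop back',rect(W[b&(z>.04)&(z<.06)&(hsv[...,1]<60)]) )
    sc=big(b&(z>.008)&(hsv[...,1]<70)&(y<.31));print('pan',rect(W[sc]))
E
python3 -c "
from b import *
report('scene');report('top')"
```

```text
scene table z 0.0006
rim (array([652.8,  46.3]), 145.6, 116.1, -75.6, 725, 'medz', 85.6)
plate (array([452.3, -38.7]), 127.5, 96.8, 88.4, 2497, 'medz', 10.3)
grip (array([452.2, -38.3]), 63.3, 16.7, 87.1, 283, 'medz', 39.7)
handle (array([465.6, 311.2]), 84.3, 18.3, 83.8, 708, 'medz', 50.0)
scoop back (array([463.5, 302.2]), 102.9, 65.5, 84.4, 154, 'medz', 49.6)
pan (array([454.5, 210.7]), 112.7, 70.1, 82.8, 1019, 'medz', 24.1)
top table z -0.002
rim (array([652. ,  46.7]), 143.7, 114.7, -75.8, 690, 'medz', 83.0)
plate (array([452.1, -38.5]), 125.9, 95.7, 88.4, 2039, 'medz', 7.9)
grip (array([452. , -37.8]), 62.3, 15.3, -89.9, 205, 'medz', 37.4)
handle (array([467. , 310.8]), 83.3, 16.3, 82.5, 287, 'medz', 48.7)
scoop back (array([465.2, 300.5]), 100.1, 64.8, 83.0, 109, 'medz', 47.0)
pan (array([453.6, 207.4]), 104.0, 67.9, 82.9, 315, 'medz', 27.8)
```

```bash
python3 -c "
import cv2
a=cv2.imread('pics/scene0.png')[230:340,190:330];b=cv2.imread('pics/top0.png')[225:315,180:295]
b=cv2.convertScaleAbs(b,alpha=1.8)
a=cv2.resize(a,(560,440),interpolation=2);b=cv2.resize(b,(230,180))
import numpy as np
c=np.zeros((440,790,3),np.uint8);c[:,:560]=a;c[:180,560:]=b;cv2.imwrite('pics/crop1.png',c)"
```

```text
(no output)
```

View pics/crop1.png

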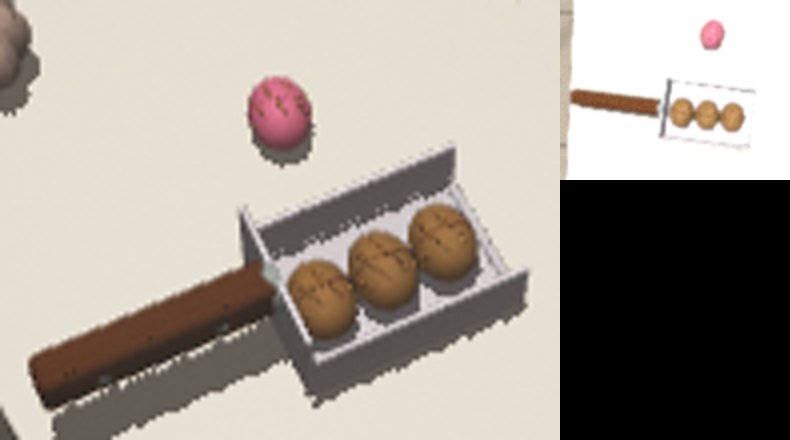

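The crop confirms it: dark handle at the left, aluminium pan with three brown walnuts, and the pink look-alike separate. I'll move above the handle grip point, about (466,308) mm with the pinch axis at -6.7°.

carry_out(
  claw=[70,70,70,70,70],
  dp=[
    [0.2175,0.682,0],
    [0.2175,0.682,0],
    [0.2175,0.682,0],
    [0.2175,0.682,0],
    [0.2175,0.682,0],
  ],
  angular=[
    [0,0,0.0536],
    [0,0,0.0536],
    [0,0,0.0536],
    [0,0,0.0536],
    [0,0,0.0536],
  ],
)

```text
t: 1.52
ee_pos: [0.2703, -0.3045, 0.2314]
eef_rot: [0.0, 0.947, 0.32, 0.0]
wrist_force: [1.9, 0.1, 0.8]
grip_width: 0.07
grasp_force: 0.0
```

carry_out(
  claw=[70,70,70,70,70],
  dp=[
    [0.2175,0.682,0],
    [0.2175,0.682,0],
    [0.2175,0.682,0],
    [0.2175,0.682,0],
    [0.2175,0.682,0],
  ],
  angular=[
    [0,0,0.0536],
    [0,0,0.0536],
    [0,0,0.0536],
    [0,0,0.0536],
    [0,0,0.0536],
  ],
)

```text
t: 2.15
ee_pos: [0.3356, -0.0999, 0.2315]
eef_rot: [0.0, 0.896, 0.444, 0.0]
wrist_force: [-0.0, 0.1, 0.7]
grip_width: 0.0702
grasp_force: 0.0
```

carry_out(
  claw=[70,70,70,70,70],
  dp=[
    [0.2175,0.682,-0.1],
    [0.2175,0.682,-0.1],
    [0.2175,0.682,-0.1],
    [0.2175,0.682,-0.1],
    [0.2175,0.682,-0.1],
  ],
  angular=[
    [0,0,0.0536],
    [0,0,0.0536],
    [0,0,0.0536],
    [0,0,0.0536],
    [0,0,0.0536],
  ],
)

```text
t: 2.78
ee_pos: [0.4009, 0.105, 0.2013]
eef_rot: [0.0, 0.829, 0.56, 0.0]
wrist_force: [0.7, -1.2, -0.6]
grip_width: 0.0699
grasp_force: 0.0
```

carry_out(
  claw=[70,70,70,70,70],
  dp=[
    [0.2175,0.682,-0.1],
    [0.2175,0.682,-0.1],
    [0.2175,0.682,-0.1],
    [0.2175,0.682,-0.1],
    [0.2175,0.682,-0.1],
  ],
  angular=[
    [0,0,0.0536],
    [0,0,0.0536],
    [0,0,0.0536],
    [0,0,0.0536],
    [0,0,0.0536],
  ],
)

```text
t: 3.4
ee_pos: [0.4662, 0.3095, 0.1711]
eef_rot: [0.0, 0.747, 0.665, 0.0]
wrist_force: [0.4, -0.7, -0.5]
grip_width: 0.0698
grasp_force: 0.0
```

```bash
python3 - <<'E'
from b import *
im,d,K,T=cap('wrist');W=cloud(d,K,T);save(im,'w1.png')
x,y,z=W[...,0],W[...,1],W[...,2];hsv=cv2.cvtColor(im,cv2.COLOR_RGB2HSV)
print(T[:3,3],np.nanmin(y),np.nanmax(y))
m=(z>.035)&(z<.06)&(hsv[...,1]>60)&(y>.25)&(x>.42)&(x<.51)
print('handle',rect(W[big(m)]), W[big(m)][:,1].min(),W[big(m)][:,1].max())
m=(z>.04)&(z<.06)&(hsv[...,1]<60)&(y<.3); print('back',rect(W[m]))
s=telemetry.observe();print(s['eef_rot'],s['joints'])
E
```

```text
[0.47498647 0.38108507 0.31430981] -0.9346460159231837 0.8493064842641165
handle (array([467.4, 305. ]), 98.2, 17.0, 83.1, 2202, 'medz', 51.1) 0.2555278345086158 0.3541829930354546
back (array([578. , 197.1]), 300.3, 205.2, 0.3, 1021, 'medz', 45.3)
[-6.03014700e-04  7.45198522e-01  6.66842406e-01  7.18959222e-05] [5.90077391e-01 1.01363861e-01 7.12818600e-02 1.54074010e+00
 1.21429778e-03 2.27174278e+00]
```

View pics/w1.png

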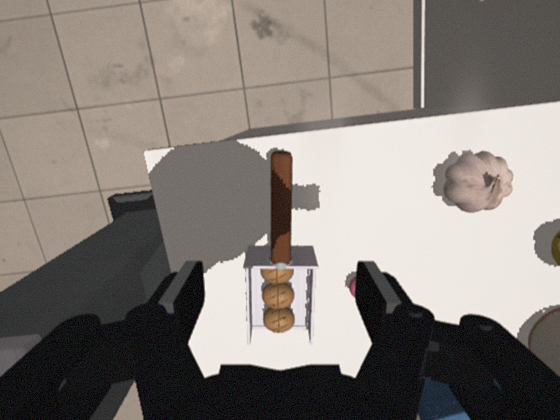

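The wrist view shows the handle running (280,152) to (281,262), lined up with the finger gap. The three nuts are at (277,272), (278,295) and (279,320). Descend and grip.

carry_out(
  claw=[70,70,70,60,50],
  dp=[
    [0.02,0,-0.5],
    [0,0,-0.5],
    [0,0,-0.5],
    [0,0,-0.5],
    [0,0,-0.5],
  ],
  angular=[
    [0,0,-0.009],
    [0,0,0],
    [0,0,0],
    [0,0,0],
    [0,0,0],
  ],
)

```text
t: 4.08
ee_pos: [0.4671, 0.3079, 0.0204]
eef_rot: [-0.0, 0.75, 0.661, 0.0]
wrist_force: [-0.0, -0.4, -0.3]
grip_width: 0.0499
grasp_force: 0.0
```

carry_out(
  claw=[30,15,5,5,5],
  dp=[
    [0,0,0],
    [0,0,0],
    [0,0,0],
    [0,0,0],
    [0,0,0],
  ],
  angular=[
    [0,0,0],
    [0,0,0],
    [0,0,0],
    [0,0,0],
    [0,0,0],
  ],
)

```text
t: 4.7
ee_pos: [0.4677, 0.3085, 0.0223]
eef_rot: [0.0, 0.75, 0.661, 0.001]
wrist_force: [0.7, 1.2, 3.8]
grip_width: 0.0173
grasp_force: 59.6
```

carry_out(
  claw=[5,5,5,5,5],
  dp=[
    [0,0,0.1],
    [0,0,0.2],
    [0,0,0.2],
    [0,0,0.2],
    [0,0,0.2],
  ],
  angular=[
    [-0.02,0.0024,0],
    [-0.03,0.0036,0],
    [-0.04,0.005,0],
    [-0.04,0.005,0],
    [-0.03,0.0036,0],
  ],
)

```text
t: 5.32
ee_pos: [0.467, 0.3081, 0.0757]
eef_rot: [0.054, 0.748, 0.659, -0.061]
wrist_force: [0.7, 0.4, -1.7]
grip_width: 0.0172
grasp_force: 59.0
```

carry_out(
  claw=[5,5,5,5,5],
  dp=[
    [0,0,0.3],
    [0,0,0.3],
    [0,0,0.3],
    [0,0,0.2],
    [0,0,0.1],
  ],
  angular=[
    [0,0,0],
    [0,0,0],
    [0,0,0],
    [0,0,0],
    [0,0,0],
  ],
)

```text
t: 5.95
ee_pos: [0.4673, 0.308, 0.1483]
eef_rot: [0.053, 0.748, 0.659, -0.06]
wrist_force: [0.3, 0.6, -1.2]
grip_width: 0.0175
grasp_force: 58.9
```

```bash
python3 - <<'E'
from b import *
im,d,K,T=cap('scene');W=cloud(d,K,T);save(im[180:340,150:370].repeat(3,0).repeat(3,1),'s2.png')
x,y,z=W[...,0],W[...,1],W[...,2]
s=telemetry.observe();print(s['ee_pos'],s['grip_width'],s['wrist_force'])
print([(r['score'],r['centre'],W[int(r['centre'][1]),int(r['centre'][0])].round(3)) for r in spot_in('scene','walnut_1')])
E
```

```text
[0.46736221 0.30807159 0.14855377] 0.01699593107402301 [-0.14863874  0.3253515  -1.76055369]
[(0.71, [267.0, 259.7], array([0.448, 0.241, 0.167])), (0.68, [287.8, 249.9], array([0.444, 0.21 , 0.173])), (0.3, [280.5, 258.9], array([0.453, 0.216, 0.143]))]
```

View pics/s2.png

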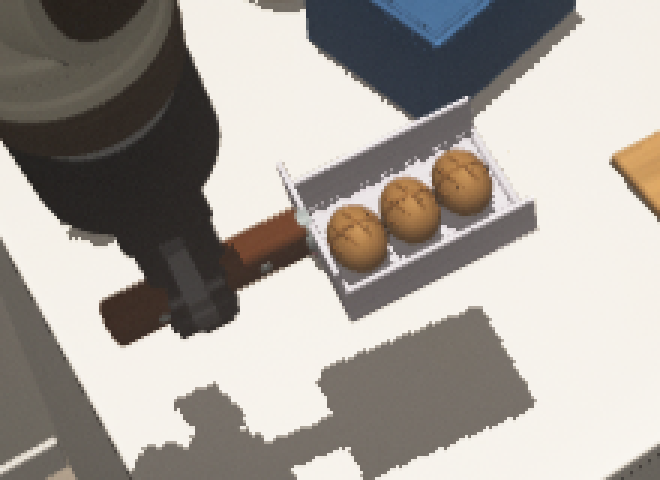

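Scoop held level with all three nuts inside, at crop (357,238), (410,208) and (462,180). Next: carry it to the left end of the box while yawing +21° to match the box's long axis.

carry_out(
  claw=[5,5,5,5,5],
  dp=[
    [0.062,-0.038,-0.011],
    [0.125,-0.076,-0.022],
    [0.172,-0.105,-0.03],
    [0.172,-0.105,-0.03],
    [0.172,-0.105,-0.03],
  ],
  angular=[
    [0,0,0.01],
    [0,0,0.02],
    [0,0,0.027],
    [0,0,0.027],
    [0,0,0.027],
  ],
)

```text
t: 6.68
ee_pos: [0.5099, 0.2816, 0.1392]
eef_rot: [0.057, 0.71, 0.7, -0.058]
wrist_force: [-0.2, 0.3, -2.0]
grip_width: 0.017
grasp_force: 59.0
```

carry_out(
  claw=[5,5,5,5,5],
  dp=[
    [0.187,-0.114,-0.032],
    [0.187,-0.114,-0.032],
    [0.187,-0.114,-0.032],
    [0.187,-0.114,-0.032],
    [0.187,-0.114,-0.032],
  ],
  angular=[
    [0,0,0.03],
    [0,0,0.03],
    [0,0,0.03],
    [0,0,0.03],
    [0,0,0.03],
  ],
)

```text
t: 7.3
ee_pos: [0.566, 0.2473, 0.1295]
eef_rot: [0.061, 0.655, 0.751, -0.053]
wrist_force: [0.3, -0.2, -2.2]
grip_width: 0.017
grasp_force: 59.0
```

carry_out(
  claw=[5,5,5,5,5],
  dp=[
    [0.172,-0.105,-0.03],
    [0.172,-0.105,-0.03],
    [0.172,-0.105,-0.03],
    [0.125,-0.076,-0.022],
    [0.062,-0.038,-0.011],
  ],
  angular=[
    [0,0,0.027],
    [0,0,0.027],
    [0,0,0.027],
    [0,0,0.02],
    [0,0,0.01],
  ],
)

```text
t: 7.92
ee_pos: [0.6079, 0.2218, 0.1225]
eef_rot: [0.064, 0.613, 0.786, -0.05]
wrist_force: [-0.4, 0.6, -1.8]
grip_width: 0.017
grasp_force: 59.0
```

```bash
python3 - <<'E'
from b import *
im,d,K,T=cap('scene');W=cloud(d,K,T);save(im[80:280,150:400].repeat(3,0).repeat(3,1)[:600],'s3.png')
s=telemetry.observe();q=s['eef_rot'];M=R.from_quat([q[1],q[2],q[3],q[0]]).as_matrix()
print(s['ee_pos'],s['joints'],'\n',M.round(3))
# scoop x axis in tool: z_s=-tool z, y_s=+-tool y
print([(r['score'],r['centre'],W[int(r['centre'][1]),int(r['centre'][0])].round(3)) for r in spot_in('scene','walnut_1')])
im,d,K,T=cap('top');np.savez('top.npz',im=im,d=d,K=K,T=T)
W=cloud(d,K,T);z=W[...,2];hsv=cv2.cvtColor(im,cv2.COLOR_RGB2HSV)
m=(W[...,0]>.5)&(W[...,0]<.75)&(W[...,1]<.3)&(W[...,1]>0)&(z>.1)&(z<.2)
print('scoop top',rect(W[m&(hsv[...,1]<70)]))
E
```

```text
[0.60805271 0.22168977 0.12243376] [ 0.41939117  0.33350085  0.24676082  1.51193791 -0.15899998  1.74590368] 
 [[-0.241  0.97   0.039]
 [ 0.957  0.244 -0.156]
 [-0.161  0.    -0.987]]
[(0.78, [281.4, 155.0], array([0.628, 0.102, 0.146])), (0.71, [260.2, 172.2], array([0.616, 0.152, 0.142])), (0.61, [273.1, 163.4], array([0.618, 0.124, 0.147])), (0.6, [259.1, 257.3], array([0.538, 0.204, 0.025]))]
scoop top (array([620.7, 147.5]), 161.8, 99.9, -80.9, 1443, 'medz', 125.2)
```

View pics/s3.png

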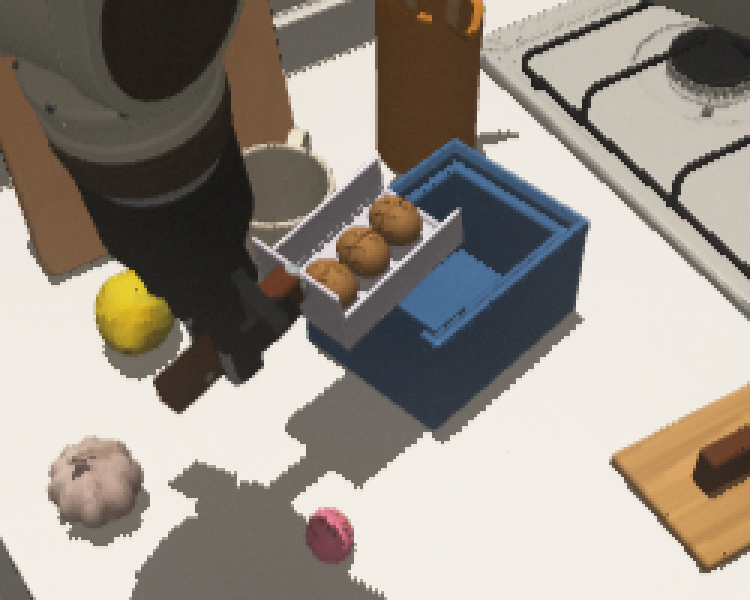

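Scoop aligned with the box, lip over the cavity (crop about (430,215)), all nuts still in. Tip it with the lip held fixed.

carry_out(
  claw=[5,5,5,5,5],
  dp=[
    [0.003,-0.013,0.31],
    [0.017,-0.07,0.293],
    [0.03,-0.121,0.295],
    [0.022,-0.087,0.144],
    [0.022,-0.088,0.144],
  ],
  angular=[
    [0.157,0.0395,0],
    [0.1455,0.0366,0],
    [0.1455,0.0366,0],
    [0.0728,0.0183,0],
    [0.0728,0.0183,0],
  ],
)

```text
t: 8.7
ee_pos: [0.6132, 0.1993, 0.1949]
eef_rot: [-0.177, 0.599, 0.768, 0.139]
wrist_force: [0.1, 0.5, -2.2]
grip_width: 0.017
grasp_force: 59.0
```

carry_out(
  claw=[5,5,5,5,5],
  dp=[
    [0.027,-0.11,0.155],
    [0.028,-0.11,0.155],
    [0.033,-0.132,0.135],
    [0.033,-0.132,0.135],
    [0.049,-0.196,0.157],
  ],
  angular=[
    [0.0728,0.0183,0],
    [0.0728,0.0183,0],
    [0.0728,0.0183,0],
    [0.0728,0.0183,0],
    [0.097,0.0244,0],
  ],
)

```text
t: 9.32
ee_pos: [0.6232, 0.1591, 0.2395]
eef_rot: [-0.326, 0.559, 0.718, 0.255]
wrist_force: [-0.7, 0.4, -2.2]
grip_width: 0.0165
grasp_force: 59.1
```

carry_out(
  claw=[5,5,5,5,5],
  dp=[
    [0,0,0],
    [0,0,0],
    [0,0,0],
    [0,0,0],
    [0,0,0],
  ],
  angular=[
    [0,0,0],
    [0,0,0],
    [0,0,0],
    [0,0,0],
    [0,0,0],
  ],
)

```text
t: 9.95
ee_pos: [0.6232, 0.1592, 0.2387]
eef_rot: [-0.325, 0.56, 0.718, 0.254]
wrist_force: [0.4, -0.3, -1.5]
grip_width: 0.0174
grasp_force: 59.1
```

```bash
python3 - <<'E'
from b import *
im,d,K,T=cap('scene');W=cloud(d,K,T);a=im[80:280,200:400].repeat(2,0).repeat(2,1)
print([(r['score'],r['centre'],W[int(r['centre'][1]),int(r['centre'][0])].round(3)) for r in spot_in('scene','walnut_1')])
im,d,K,T=cap('top');W=cloud(d,K,T);b=im[120:320,180:380].repeat(2,0).repeat(2,1)
print([(r['score'],r['centre'],W[int(r['centre'][1]),int(r['centre'][0])].round(3)) for r in spot_in('top','walnut_1')])
save(np.hstack([a,cv2.convertScaleAbs(b,alpha=1.5)]),'s4.png')
E
```

```text
[(0.71, [259.4, 259.5], array([0.533, 0.207, 0.028])), (0.55, [284.3, 178.3], array([0.664, 0.071, 0.035])), (0.52, [309.3, 174.6], array([0.651, 0.02 , 0.029]))]
[(0.63, [252.8, 243.9], array([0.539, 0.209, 0.024])), (0.37, [308.6, 208.7], array([0.618, 0.082, 0.033])), (0.22, [285.1, 180.7], array([0.632, 0.136, 0.251]))]
```

View pics/s4.png

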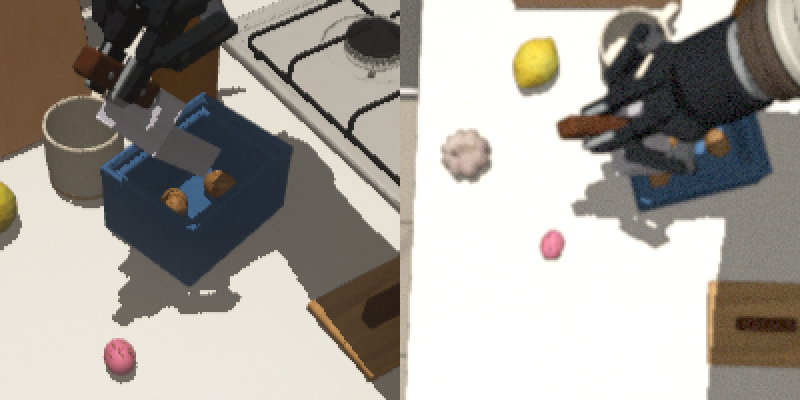

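Nuts show in the box at left panel (175,201) and (218,183), and right panel (660,180), (716,137) and possibly (675,140). The scoop looks empty. I'll bring it back and check the box once it's clear.

carry_out(
  claw=[5,5,5,5,5],
  dp=[
    [-0.02,0.1,0.3],
    [-0.02,0.1,0.3],
    [-0.02,0.1,0.2],
    [-0.02,0.1,0],
    [-0.02,0.1,0],
  ],
  angular=[
    [-0.139,-0.035,0],
    [-0.139,-0.035,0],
    [-0.139,-0.035,0],
    [-0.139,-0.035,0],
    [-0.139,-0.035,0],
  ],
)

```text
t: 10.78
ee_pos: [0.6175, 0.1888, 0.2874]
eef_rot: [-0.05, 0.614, 0.787, 0.041]
wrist_force: [-0.6, 0.3, -1.1]
grip_width: 0.017
grasp_force: 59.0
```

carry_out(
  claw=[5,5,5,5,5],
  dp=[
    [-0.25,0.198,-0.312],
    [-0.25,0.198,-0.312],
    [-0.25,0.198,-0.312],
    [-0.25,0.198,-0.312],
    [-0.25,0.198,-0.312],
  ],
  angular=[
    [-0.138,-0.035,0],
    [0,0,-0.037],
    [0,0,-0.037],
    [0,0,-0.037],
    [0,0,-0.037],
  ],
)

```text
t: 11.4
ee_pos: [0.5417, 0.2486, 0.1921]
eef_rot: [0.003, 0.672, 0.74, -0.002]
wrist_force: [-0.3, 0.2, -0.9]
grip_width: 0.0172
grasp_force: 59.1
```

carry_out(
  claw=[5,5,5,5,5],
  dp=[
    [-0.25,0.198,-0.312],
    [-0.25,0.198,-0.312],
    [-0.25,0.198,-0.312],
    [-0.25,0.198,-0.312],
    [-0.25,0.198,-0.312],
  ],
  angular=[
    [0,0,-0.045],
    [0,0,-0.045],
    [0,0,-0.045],
    [0,0,-0.045],
    [0,0,-0.045],
  ],
)

```text
t: 12.02
ee_pos: [0.4668, 0.308, 0.0986]
eef_rot: [0.003, 0.751, 0.66, -0.003]
wrist_force: [0.2, -0.8, -1.5]
grip_width: 0.0169
grasp_force: 59.1
```

```bash
cat > c.py <<'E'
from b import *
s=telemetry.observe();q=s['eef_rot'];M=R.from_quat([q[1],q[2],q[3],q[0]]).as_matrix()
print(s['t'],s['ee_pos'].round(4),s['joints'].round(2),'toolx',M[:,0].round(3),'tooly',M[:,1].round(3),'toolz',M[:,2].round(3))
E
python3 - <<'E'
from c import *
im,d,K,T=cap('scene');W=cloud(d,K,T);a=im[80:340,170:370]
print([(r['score'],r['centre'],W[int(r['centre'][1]),int(r['centre'][0])].round(3)) for r in spot_in('scene','walnut_1')])
x,y,z=W[...,0],W[...,1],W[...,2];hsv=cv2.cvtColor(im,cv2.COLOR_RGB2HSV)
# scoop rim edges: fit plane to floor of the pan
m=(hsv[...,1]<60)&(x>.41)&(x<.5)&(y>.16)&(y<.25)&(z>.02)
print('pan pts',m.sum(),np.nanpercentile(z[m],[1,5,50,95,99]).round(4))
np.savez('scene.npz',im=im,d=d,K=K,T=T)
im,d,K,T=cap('top');W=cloud(d,K,T);b=im[140:270,270:380];np.savez('top.npz',im=im,d=d,K=K,T=T)
print([(r['score'],r['centre'],W[int(r['centre'][1]),int(r['centre'][0])].round(3)) for r in spot_in('top','walnut_1')])
b=cv2.convertScaleAbs(b,alpha=1.8)
save(np.hstack([cv2.resize(a,(400,520)),cv2.resize(b,(400,520))]),'s5.png')
report('top')
E
```

```text
12.025 [0.4668 0.308  0.0986] [ 0.59  0.1  -0.06  1.41 -0.01  2.29] toolx [ 0.128  0.992 -0.007] tooly [ 0.992 -0.128  0.001] toolz [-0.    -0.008 -1.   ]
[(0.68, [259.1, 254.6], array([0.542, 0.202, 0.028])), (0.63, [308.2, 172.6], array([0.653, 0.02 , 0.033]))]
pan pts 2560 [0.0777 0.0785 0.0813 0.1073 0.3877]
[(0.63, [308.2, 204.7], array([0.627, 0.082, 0.033])), (0.54, [312.4, 189.0], array([0.662, 0.073, 0.034])), (0.47, [337.6, 192.7], array([0.655, 0.016, 0.034])), (0.25, [360.3, 279.7], array([ 0.46 , -0.031,  0.035]))]
top table z -0.0019
rim (array([651.8,  46.7]), 143.8, 114.8, -76.0, 691, 'medz', 83.0)
plate (array([452.1, -38.5]), 125.2, 95.6, 88.2, 2037, 'medz', 7.8)
grip (array([452. , -37.7]), 61.7, 15.2, -90.0, 208, 'medz', 37.5)Traceback (most recent call last):
  File "<stdin>", line 13, in <module>
  File "b.py", line 20, in report
    print('handle',rect(W[big(b&(z>.036)&(z<.06)&(hsv[...,2]<130)&(hsv[...,1]>60)&(y>.27))]))
                          ~~~^^^^^^^^^^^^^^^^^^^^^^^^^^^^^^^^^^^^^^^^^^^^^^^^^^^^^^^^^^^^^
  File "b.py", line 8, in big
    n,l,st,_=cv2.connectedComponentsWithStats(m.astype(np.uint8));return l==1+np.argmax(st[1:,4])
                                                                              ~~~~~~~~~^^^^^^^^^^
    return _wrapfunc(a, 'argmax', axis=axis, out=out, **kwds)
    return bound(*args, **kwds)
ValueError: attempt to get argmax of an empty sequence
```

View pics/s5.png

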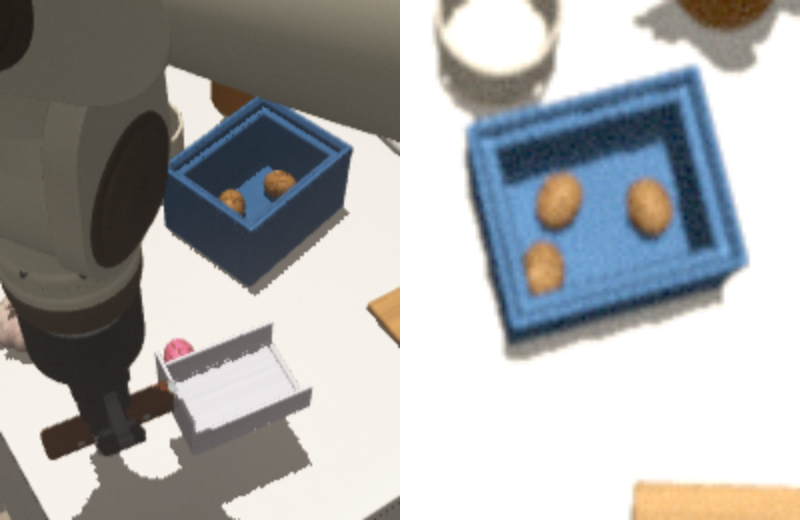

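The right panel shows all three nuts on the box floor at (560,200), (650,208) and (545,267). The left panel shows the scoop empty and level. Set it down.

carry_out(
  claw=[5,5,5,5,5],
  dp=[
    [0,0,-0.35],
    [0,0,-0.35],
    [0,0,-0.3],
    [0,0,-0.17],
    [0,0,-0.07],
  ],
  angular=[
    [0.008,-0.001,0],
    [0,0,0],
    [0,0,0],
    [0,0,0],
    [0,0,0],
  ],
)

```text
t: 12.85
ee_pos: [0.4676, 0.3075, 0.0245]
eef_rot: [0.0, 0.751, 0.661, 0.0]
wrist_force: [0.5, -0.4, -1.4]
grip_width: 0.017
grasp_force: 59.0
```

carry_out(
  claw=[5,5,15,25,40],
  dp=[
    [0,0,-0.02],
    [0,0,0],
    [0,0,0],
    [0,0,0],
    [0,0,0],
  ],
  angular=[
    [0,0,0],
    [0,0,0],
    [0,0,0],
    [0,0,0],
    [0,0,0],
  ],
)

```text
t: 13.48
ee_pos: [0.4676, 0.3077, 0.0238]
eef_rot: [0.0, 0.751, 0.661, 0.001]
wrist_force: [0.1, -0.2, -0.0]
grip_width: 0.0398
grasp_force: 0.0
```

carry_out(
  claw=[60,65,65,65,65],
  dp=[
    [0,0,0.2],
    [0,0,0.6],
    [0,0,0.6],
    [0,0,0.6],
    [0,0,0.6],
  ],
  angular=[
    [0,0,0],
    [0,0,0],
    [0,0,0],
    [0,0,0],
    [0,0,0],
  ],
)

```text
t: 14.1
ee_pos: [0.4674, 0.3076, 0.1818]
eef_rot: [0.0, 0.751, 0.661, 0.001]
wrist_force: [0.3, 0.6, -0.2]
grip_width: 0.065
grasp_force: 0.0
```

carry_out(
  claw=[65,65,65,65,65],
  dp=[
    [-0.026,-0.577,0],
    [-0.026,-0.577,0],
    [-0.026,-0.577,0],
    [-0.026,-0.577,0],
    [-0.026,-0.577,0],
  ],
  angular=[
    [0,0,0.0098],
    [0,0,0.0098],
    [0,0,0.0098],
    [0,0,0.0098],
    [0,0,0.0098],
  ],
)

```text
t: 14.72
ee_pos: [0.4595, 0.1334, 0.1806]
eef_rot: [0.001, 0.734, 0.679, 0.001]
wrist_force: [0.1, -0.8, 0.8]
grip_width: 0.0652
grasp_force: 0.0
```

carry_out(
  claw=[65,65,65,65,65],
  dp=[
    [-0.026,-0.577,0],
    [-0.026,-0.577,0],
    [-0.026,-0.577,0],
    [-0.026,-0.577,0],
    [-0.026,-0.577,0],
  ],
  angular=[
    [0,0,0.0098],
    [0,0,0.0098],
    [0,0,0.0098],
    [0,0,0.0098],
    [0,0,0.0098],
  ],
)

```text
t: 15.35
ee_pos: [0.4517, -0.0397, 0.1806]
eef_rot: [0.001, 0.717, 0.697, 0.001]
wrist_force: [-0.3, -0.9, -0.3]
grip_width: 0.0652
grasp_force: 0.0
```

```bash
python3 - <<'E'
from c import *
im,d,K,T=cap('wrist');W=cloud(d,K,T);x,y,z=W[...,0],W[...,1],W[...,2]
b=(x>.36)&(x<.54)&(y>-.14)&(y<.06)
print('plate',rect(W[big(b&(z>.004)&(z<.018))]));print('grip',rect(W[big(b&(z>.033)&(z<.05))]))
print('box rim',rect(W[(z>.078)&(z<.095)&(x>.5)&(y>-.1)&(y<.2)]) if ((z>.078)&(z<.095)&(x>.5)&(y>-.1)&(y<.2)).sum()>50 else 'no')
for n in ['scene','top']:
    im,d,K,T=cap(n);np.savez(n+'.npz',im=im,d=d,K=K,T=T)
    try: report(n)
    except Exception as e: print(e)
    W=cloud(d,K,T);x,y,z=W[...,0],W[...,1],W[...,2]
    hsv=cv2.cvtColor(im,cv2.COLOR_RGB2HSV)
    m=(x>.43)&(x<.48)&(y>.165)&(y<.24)&(hsv[...,1]<60);P=W[m];P=P[(P[:,2]<.012)&(P[:,2]>-.005)]
    c=np.linalg.lstsq(np.c_[P[:,:2]-P[:,:2].mean(0),np.ones(len(P))],P[:,2],rcond=None)[0];print('scoop floor plane',c.round(4),len(P))
E
```

```text
15.35 [ 0.4517 -0.0397  0.1806] [-0.09 -0.16 -0.16  1.57  0.    1.51] toolx [0.029 1.    0.   ] tooly [ 1.    -0.029  0.002] toolz [ 0.002  0.    -1.   ]
plate (array([454.1, -38.8]), 125.1, 96.2, 88.4, 10649, 'medz', 10.3)
grip (array([454.4, -38.4]), 63.4, 15.5, 88.1, 1192, 'medz', 40.1)
box rim (array([624.4,  38.1]), 146.0, 55.5, -75.3, 4140, 'medz', 85.3)
scene table z 0.0006
rim (array([653. ,  45.6]), 147.2, 116.5, -75.6, 703, 'medz', 85.6)
plate (array([452.6, -38.9]), 127.4, 96.9, 88.6, 2490, 'medz', 10.3)
grip (array([452.1, -39. ]), 65.1, 16.0, 89.1, 280, 'medz', 39.7)
handle (array([465.4, 311.2]), 84.2, 17.7, 83.0, 692, 'medz', 50.2)
scoop back (array([453.7, 294.9]), 104.3, 64.4, -83.1, 167, 'medz', 49.6)
pan (array([455.6, 221.4]), 133.5, 69.7, 82.9, 1075, 'medz', 24.6)
scoop floor plane [ 0.0003 -0.0019  0.0033] 1077
top table z -0.0019
rim (array([652.1,  46.7]), 143.6, 115.5, -76.0, 688, 'medz', 83.0)
plate (array([452.4, -30.1]), 108.9, 95.6, 88.5, 1621, 'medz', 7.9)
grip (array([451.9, -37.6]), 62.2, 15.3, -89.9, 206, 'medz', 37.4)
handle (array([467.5, 310.4]), 82.8, 16.4, 82.0, 278, 'medz', 48.8)
scoop back (array([465.7, 301.6]), 102.9, 64.8, 82.6, 118, 'medz', 46.8)
pan (array([453.5, 207.3]), 103.6, 68.1, 82.8, 270, 'medz', 28.2)
scoop floor plane [0.0012 0.0035 0.0008] 723
```

Scoop is flat and lid measurements agree at about (453,-38.7) mm, yaw 88.4°. Descend onto the grip bar.

carry_out(
  claw=[60,50,50,50,50],
  dp=[
    [0.025,0.015,-0.6],
    [0,0,-0.6],
    [0,0,-0.6],
    [0,0,-0.6],
    [0,0,-0.37],
  ],
  angular=[
    [0,0,0],
    [0,0,0],
    [0,0,0],
    [0,0,0],
    [0,0,0],
  ],
)

```text
t: 16.12
ee_pos: [0.4528, -0.0368, 0.0121]
eef_rot: [-0.0, 0.717, 0.697, 0.0]
wrist_force: [0.8, 0.1, 0.7]
grip_width: 0.0498
grasp_force: 0.0
```

carry_out(
  claw=[35,20,8,5,5],
  dp=[
    [0,0,0],
    [0,0,0],
    [0,0,0],
    [0,0,0],
    [0,0,0],
  ],
  angular=[
    [0,0,0],
    [0,0,0],
    [0,0,0],
    [0,0,0],
    [0,0,0],
  ],
)

```text
t: 16.75
ee_pos: [0.4544, -0.0375, 0.015]
eef_rot: [0.001, 0.717, 0.697, 0.002]
wrist_force: [-1.2, 1.6, 7.3]
grip_width: 0.0149
grasp_force: 60.0
```

carry_out(
  claw=[5,5,5,5,5],
  dp=[
    [0,0,0.15],
    [0,0,0.5],
    [0,0,0.7],
    [0,0,0.7],
    [0,0,0.7],
  ],
  angular=[
    [0,0,0],
    [0,0,0],
    [0,0,0],
    [0,0,0],
    [0,0,0],
  ],
)

```text
t: 17.38
ee_pos: [0.4531, -0.0378, 0.1803]
eef_rot: [0.001, 0.717, 0.697, 0.001]
wrist_force: [0.0, 0.4, -1.1]
grip_width: 0.0147
grasp_force: 58.8
```

```bash
cat > e.py <<'E'
from c import *
def lidfit(x0,y0,zl,n='scene',span=.1):
    im,d,K,T=cap(n);W=cloud(d,K,T);x,y,z=W[...,0],W[...,1],W[...,2]
    hsv=cv2.cvtColor(im,cv2.COLOR_RGB2HSV)
    m=(abs(x-x0)<span)&(abs(y-y0)<span)&(abs(z-zl)<.012)&(hsv[...,0]<25)&(hsv[...,1]>70)
    P=W[big(m)];c=np.linalg.lstsq(np.c_[P[:,:2]-P[:,:2].mean(0),np.ones(len(P))],P[:,2],rcond=None)[0]
    print(n,'lid',rect(P),'plane',c.round(4))
    m=(hsv[...,0]>95)&(hsv[...,0]<125)&(hsv[...,1]>110)&(abs(x-.65)<.12)&(abs(y-.05)<.12)&(z>.078)&(z<.095)
    print('rim',rect(W[m]))
E
python3 - <<'E'
from e import *
p=s['ee_pos']
for n in ['scene','top']:lidfit(p[0],p[1],p[2]-.004,n)
E
```

```text
17.375 [ 0.4531 -0.0378  0.1803] [-0.08 -0.16 -0.16  1.57  0.    1.52] toolx [0.029 1.    0.   ] tooly [ 1.    -0.029  0.001] toolz [ 0.001 -0.    -1.   ]
scene lid (array([451.1, -38.4]), 126.9, 96.0, 88.0, 2653, 'medz', 175.5) plane [ 0.012  -0.0077  0.1754]
rim (array([652.3,  46. ]), 146.1, 116.4, -75.7, 695, 'medz', 85.7)
top lid (array([454.7,  -9.2]), 93.3, 64.5, -2.7, 1519, 'medz', 178.7) plane [ 0.0094 -0.0077  0.1787]
rim (array([651.9,  46.4]), 144.1, 114.6, -75.9, 685, 'medz', 83.1)
```

Lid lifted level and undisturbed. Carry it over the box, turning +16.1°.

carry_out(
  claw=[5,5,5,5,5],
  dp=[
    [0.2,0.08,0],
    [0.37,0.155,0],
    [0.37,0.155,0],
    [0.37,0.155,0],
    [0.37,0.155,0],
  ],
  angular=[
    [0,0,0.0281],
    [0,0,0.0281],
    [0,0,0.0281],
    [0,0,0.0281],
    [0,0,0.0281],
  ],
)

```text
t: 18.1
ee_pos: [0.5548, 0.005, 0.1762]
eef_rot: [-0.001, 0.666, 0.746, -0.0]
wrist_force: [-0.4, 0.2, -2.6]
grip_width: 0.0147
grasp_force: 58.9
```

carry_out(
  claw=[5,5,5,5,5],
  dp=[
    [0.37,0.155,-0.1],
    [0.37,0.155,-0.2],
    [0.37,0.155,-0.2],
    [0.36,0.16,-0.2],
    [0.2,0.08,-0.1],
  ],
  angular=[
    [0,0,0.0281],
    [0,0,0.0281],
    [0,0,0.0281],
    [0,0,0.0281],
    [0,0,0.0281],
  ],
)

```text
t: 18.73
ee_pos: [0.6545, 0.0473, 0.1271]
eef_rot: [-0.001, 0.612, 0.791, -0.001]
wrist_force: [-1.5, 0.1, -2.0]
grip_width: 0.0144
grasp_force: 58.9
```

carry_out(
  claw=[5,5,5,5,5],
  dp=[
    [0,0,0],
    [0,0,0],
    [0,0,0],
    [0,0,0],
    [0,0,0],
  ],
  angular=[
    [0,0,0],
    [0,0,0],
    [0,0,0],
    [0,0,0],
    [0,0,0],
  ],
)

```text
t: 19.35
ee_pos: [0.6543, 0.0465, 0.1307]
eef_rot: [0.0, 0.613, 0.79, 0.001]
wrist_force: [0.1, -0.5, -2.2]
grip_width: 0.0152
grasp_force: 58.9
```

```bash
python3 - <<'E'
from e import *
p=s['ee_pos']
for n in ['scene','scene','top','wrist']:lidfit(p[0],p[1],p[2]-.004,n)
im,d,K,T=cap('scene');a=cv2.resize(im[100:260,200:400],(800,640))[:600];save(a,'s6.png')
E
```

```text
19.35 [0.6543 0.0465 0.1307] [0.07 0.33 0.26 1.5  0.   1.39] toolx [-0.249  0.968  0.   ] tooly [0.968 0.249 0.002] toolz [ 0.002  0.    -1.   ]
scene lid (array([652.6,  45.4]), 126.6, 96.1, -75.3, 1943, 'medz', 125.9) plane [ 0.0158 -0.005   0.1258]
rim (array([654.2,  46.6]), 157.7, 96.8, -85.1, 204, 'medz', 85.9)
scene lid (array([653.2,  45.5]), 126.3, 97.1, -75.5, 1948, 'medz', 125.8) plane [ 0.0148 -0.0069  0.1257]
rim (array([653.1,  47.3]), 159.5, 97.2, -85.6, 210, 'medz', 85.8)
top lid (array([645.3,  75.4]), 95.0, 62.3, 15.3, 1050, 'medz', 123.5) plane [ 0.0033 -0.0062  0.1236]
rim (array([643.6,  76.5]), 113.5, 81.8, 14.2, 281, 'medz', 83.4)
wrist lid (array([650.4,  64.6]), 95.8, 85.3, 14.2, 25251, 'medz', 125.8) plane [ 0.0002 -0.0022  0.1258]
rim (array([638.8, 109.7]), 113.9, 12.2, 14.1, 823, 'medz', 86.1)
```

View pics/s6.png

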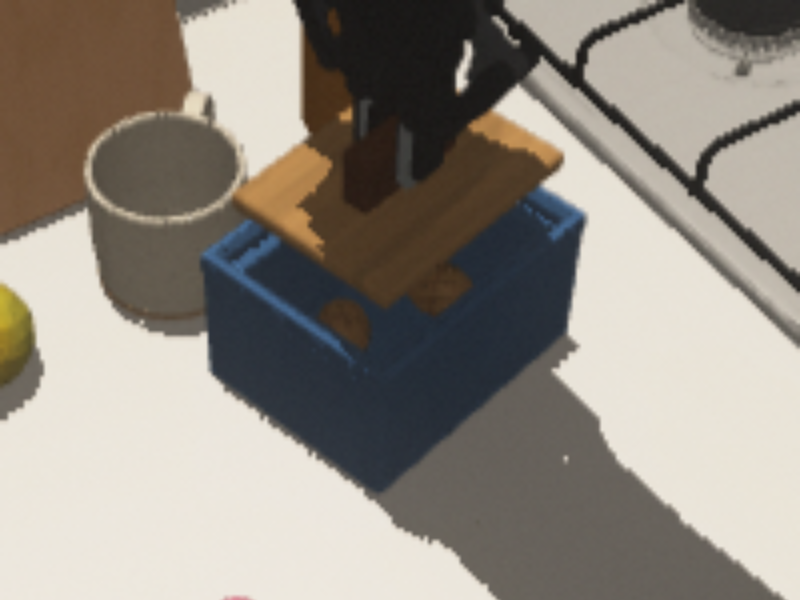

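The lid hovers centred over the box (corners at about (235,195), (385,300) and (560,155)), box rim visible around it. Residual is about 0.5 mm in y. Lower gently.

carry_out(
  claw=[5,5,5,5,5],
  dp=[
    [-0.003,0.008,-0.13],
    [0,0,-0.13],
    [0,0,-0.12],
    [0,0,-0.07],
    [0,0,-0.05],
  ],
  angular=[
    [0,0,-0.004],
    [0,0,0],
    [0,0,0],
    [0,0,0],
    [0,0,0],
  ],
)

```text
t: 20.23
ee_pos: [0.6541, 0.047, 0.1]
eef_rot: [0.0, 0.614, 0.789, 0.0]
wrist_force: [-0.3, 0.1, -2.1]
grip_width: 0.0149
grasp_force: 58.9
```

carry_out(
  claw=[5,5,5,5,5],
  dp=[
    [0,0,-0.03],
    [0,0,-0.03],
    [0,0,-0.03],
    [0,0,-0.03],
    [0,0,0],
  ],
  angular=[
    [0,0,0],
    [0,0,0],
    [0,0,0],
    [0,0,0],
    [0,0,0],
  ],
)

```text
t: 20.85
ee_pos: [0.6541, 0.0471, 0.0929]
eef_rot: [0.0, 0.614, 0.789, 0.0]
wrist_force: [0.1, 0.0, -1.5]
grip_width: 0.0149
grasp_force: 58.9
```

No contact force, with the underside about 1.5 mm above the ledge. Down a little more.

carry_out(
  claw=[5,5,5,5,5],
  dp=[
    [0,0,-0.015],
    [0,0,-0.015],
    [0,0,-0.01],
    [0,0,0],
    [0,0,0],
  ],
  angular=[
    [0,0,0],
    [0,0,0],
    [0,0,0],
    [0,0,0],
    [0,0,0],
  ],
)

```text
t: 21.48
ee_pos: [0.6542, 0.0471, 0.0911]
eef_rot: [0.0, 0.614, 0.789, 0.001]
wrist_force: [-2.1, -0.6, 3.0]
grip_width: 0.015
grasp_force: 59.4
```

Contact at the ledge (+3 N). Release, rise and check.

carry_out(
  claw=[16,20,28,40,45],
  dp=[
    [0,0,0],
    [0,0,0],
    [0,0,0],
    [0,0,0],
    [0,0,0],
  ],
  angular=[
    [0,0,0],
    [0,0,0],
    [0,0,0],
    [0,0,0],
    [0,0,0],
  ],
)

```text
t: 22.1
ee_pos: [0.6542, 0.0471, 0.0907]
eef_rot: [0.0, 0.614, 0.789, 0.0]
wrist_force: [-0.3, 0.0, 0.4]
grip_width: 0.0449
grasp_force: 0.0
```

carry_out(
  claw=[45,45,45,45,45],
  dp=[
    [0,0,0.2],
    [0,0,0.6],
    [0,0,0.6],
    [0,0,0.6],
    [0,0,0.4],
  ],
  angular=[
    [0,0,0],
    [0,0,0],
    [0,0,0],
    [0,0,0],
    [0,0,0],
  ],
)

```text
t: 22.72
ee_pos: [0.6544, 0.0471, 0.2378]
eef_rot: [0.001, 0.614, 0.789, 0.001]
wrist_force: [0.5, 0.6, 0.6]
grip_width: 0.045
grasp_force: 0.0
```

carry_out(
  claw=[45,45,45,45,45],
  dp=[
    [-0.5,-0.5,0],
    [-0.5,-0.5,0],
    [-0.5,-0.5,0],
    [-0.5,-0.5,0],
    [-0.5,-0.5,0],
  ],
  angular=[
    [0,0,0],
    [0,0,0],
    [0,0,0],
    [0,0,0],
    [0,0,0],
  ],
)

```text
t: 23.35
ee_pos: [0.5031, -0.1038, 0.2358]
eef_rot: [0.001, 0.614, 0.789, 0.001]
wrist_force: [0.1, -0.3, 0.6]
grip_width: 0.0448
grasp_force: 0.0
```

```bash
python3 - <<'E'
from e import *
for n in ['scene','top']:lidfit(.652,.046,.086,n)
im,d,K,T=cap('scene');a=im[100:340,180:400];save(cv2.resize(a,(550,600)),'s7.png')
E
```

```text
23.35 [ 0.5031 -0.1038  0.2358] [-0.2  -0.    0.09  1.66  0.    1.12] toolx [-0.246  0.969 -0.   ] tooly [0.969 0.246 0.002] toolz [ 0.002  0.    -1.   ]
scene lid (array([652.6,  45.9]), 126.3, 96.4, -76.4, 2124, 'medz', 86.4) plane [ 0.0091 -0.0054  0.0864]
rim (array([652.9,  46.8]), 145.1, 116.1, -75.6, 497, 'medz', 85.9)
top lid (array([655. ,  44.1]), 127.4, 98.1, -75.8, 2251, 'medz', 83.9) plane [-0.0071  0.0037  0.0839]
rim (array([651.9,  46.6]), 143.8, 114.6, -75.9, 579, 'medz', 83.4)
```

View pics/s7.png

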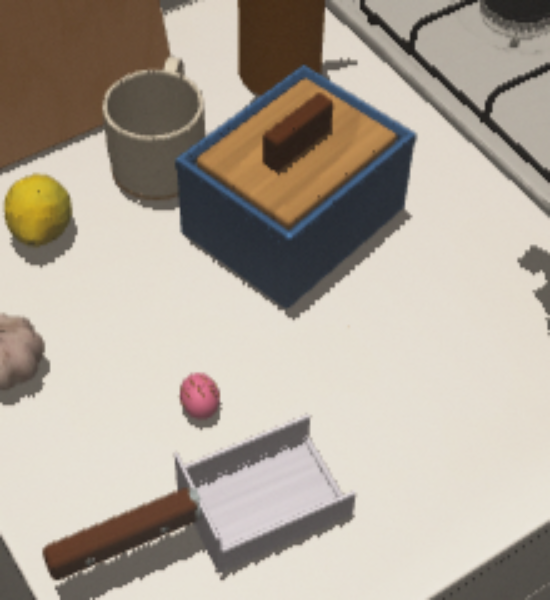

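The lid sits flush in the rim all round (crop about (295,150)). The scoop is flat and empty at (260,500), and the mug, lemon and garlic look to be where they were. Hand in.

```bash
python3 -c "
from workcell import ctrl;print(ctrl.close_job())"
```

```text
the job is handed in; nothing more can be done
None
```

I handed the job in (the hand-in gave no verdict): the three walnuts are in the box, the lid is seated flush, the empty scoop lies flat on the worktop, and the mug, lemon and garlic were left alone.

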